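Clear the hob before cooking

TASK

A handful of things was put down on the cold hob, and it is wanted for cooking: put each where it belongs. The stray spice jar goes upright into the empty well of the jar rack, the two tea cartons stand in the tea caddy, one in each compartment, and the lemon and the lime go into the fruit bowl. Lower things into place rather than dropping them, and do not tip over any jar or carton.

Things in the scene. Friction and masses are not known exactly. Their poses are not given: they have to be found in the camera images.
- spice_0: glass spice jar, dark screw cap, beige label; upright cylinder 41 mm in diameter, 105 mm high, 0.11 kg; origin at the centre of its underside, z up its axis. At the start one of the three jars (any of them) stands on the hob, whose flat black glass top is 6 mm above the worktop (z = 0); the other two stand in the jar rack.
- spice_1: glass spice jar, dark screw cap, black and green label; upright cylinder 41 mm in diameter, 105 mm high, 0.11 kg; origin at the centre of its underside, z up its axis. At the start one of the three jars (any of them) stands on the hob, whose flat black glass top is 6 mm above the worktop (z = 0); the other two stand in the jar rack.
- spice_2: glass spice jar, dark screw cap, blue label, reddish contents; upright cylinder 41 mm in diameter, 105 mm high, 0.11 kg; origin at the centre of its underside, z up its axis. At the start one of the three jars (any of them) stands on the hob, whose flat black glass top is 6 mm above the worktop (z = 0); the other two stand in the jar rack.
- tea_red: small red tea carton, 51 mm (its x) by 64 mm (its y) by 68 mm high, 0.055 kg; origin at the middle of its underside, z up. At the start it stands upright on the hob. Best pinched from above across its 51 mm. The hob's knobs, in a row along its right edge, are 37 mm high.
- tea_yellow: small yellow tea carton, 51 mm (its x) by 64 mm (its y) by 68 mm high, 0.055 kg; origin at the middle of its underside, z up. At the start it stands upright on the hob. Best pinched from above across its 51 mm. The hob's knobs, in a row along its right edge, are 37 mm high.
- lemon: yellow lemon, 71 mm long along its x, 53 mm across (y), 51 mm high as it lies at the start (on the hob), 0.085 kg; origin at its centre; the frame turns with the fruit if it rolls.
- lime: green lime, nearly round, 48 x 44 x 45 mm, 0.042 kg, on the hob at the start; origin at its centre; the frame turns with the fruit if it rolls.
- jar_rack: fixed oak block with dark edging, 213 mm (its x) by 87 mm (y), top 32 mm up; three round wells 54 mm in diameter, mouths bevelled, in a row along its x at x = -66, 0, +66 mm, y = 0, their floor 6 mm up. At the start the middle well is empty and a jar stands in each end well. Origin: centre of its underside, on the worktop (z = 0), z up.
- tea_caddy: fixed open brown wooden box with felt floor, 184 mm (its x) by 82 mm (y), walls 35 mm high, 5 mm thick; a cross wall makes two compartments, 84.5 (x) by 72 mm (y), centred at x = -44.75 and +44.75 mm, y = 0, floor 5 mm up; empty at the start. A carton fits with its 64 mm side along the caddy's x. Origin: centre of its underside, on the worktop, z up.
- fruit_bowl: fixed blue ceramic fruit bowl, empty, 190 mm across the rim, 58 mm high, sides 5 mm thick, sloping down to a flat floor 86 mm across, 6 mm up. Origin: centre of its underside, on the worktop (z = 0), z up. Mind the hood and wall cabinets over the back of the worktop: they begin 0.59 m ahead of the robot, undersides 0.52 m up.

How it is judged:
By the outcome, as a careful person would: the job done as asked, in the order asked, and still so for the second after the job is handed in, with the robot touching nothing.
It also fails if it takes over 141 s, if anything falls off the work surface, if the arm or the gripper's body presses on something with over 40 N, if the wrist force passes 120 N, or if a joint passes its speed limit or range.

ROBOT

A 6-joint arm with a two-finger parallel gripper is mounted at the origin on a cart in front of the work surface, level with it; the furniture and walls round the work are solid. World frame = base frame: x ahead of the robot, y to its left, z up, the work surface at z = 0. Lengths are in m, angles in rad, forces in N, time in s.
With the tool pointing down it reaches from about 0.25 to 0.8 m from the base axis. Payload 8.5 kg.
Tool frame: the origin (TCP) lies between the finger pads; the fingertips stand 25 mm ahead of it and the grasp point (between the pads) lies 6 mm ahead of it; z points along the fingers, y is the line along which they close (so a half turn about z gives the same grasp; the last joint's range is limited). The gripper opens to 85 mm and grips with 20 to 120 N. Pads are 22 mm wide; open, the fingers measure 114 mm over their backs; the gripper's body (76 mm by 85 mm) begins 54 mm behind the grasp point. The pads swing forward as they close: fully open they stand 13 mm farther back than shut.
Start: joints at [1.217, 0.238, -0.013, 1.319, 0, 1.571], TCP at [0.182, 0.492, 0.256] pointing down, gripper open.
Joint ranges: [-2.66, 2.66], [-1.03, 1.9], [-1.14, 1.46], [-1.82, 2.27], [-1.45, 1.34], [-3.14, 3.14]. Speed limits (rad/s): [2.22, 2.22, 2.79, 3.14, 3.14, 3.14].

INTERFACE

Orientations are given as a unit quaternion [x, y, z, w].
In Python, from plant import get_obs, optics, manip gives the robot as it stands.
- The arm moves only by the shell command python3 -m handwheel 'ROWS'. ROWS is JSON, one flat list of numbers, 7 for each row, row after row: the shift along the world's x, y, z in cm, then the turn, a rotation vector about the world's x, y, z in degrees, then the opening, from 0 (shut) to 1 (fully open). A call has 1 to 20 rows; each row is the pose to reach, as a shift and turn from the pose commanded when the call began; what a row does not reach only later rows make up. A row lasts 1/8 s, in which the tool goes at most 62.5 mm and 10.7 degrees, less where a joint would pass 70% of its speed; a pose out of reach is approached as far as the arm can. A call with a gripper value outside its range is refused whole. The fingers move at their own pace and stop on an object; the grip force is fixed at half the most. Time passes only in rows, so rows that repeat a pose let the fingers close. It gives the time, the measured TCP pose, the force, the opening and the grip force at its end, in the units of the state.
- get_obs(): the state, without advancing time (a new reading comes with each control period).
- optics.grab_frame(name): name is "side" or "top"; returns the picture (480x640x3 uint8, red, green, blue); there is no depth.
- optics.camera_params(name): a dict with "mtx" (3x3 intrinsics, pixels), "k1" (the pictures are not rectified: a ray, as slopes to the right and down, at radius r is drawn at 1 + k1 r^2 times it, then the intrinsics apply), "R" (3x3) and "t" (3): a world point X has camera coordinates R X + t. Camera axes: x right, y down, z forward; pixel columns grow to the right and rows downward; lengths in m; the calibration is good to about 2 mm. A picture is of the moment at which its call begins. camera_params takes no time and is no camera call.
- manip.job_done(): hands the job in; it is judged then, once.
The state is a dict: "time_s": time; "qpos": joint angles; "joint_velocities": joint speeds; "joint_torque": joint torques, N m; "tcp_pos": TCP position; "orientation": TCP orientation; "force": force on the tool from outside, world axes, zero at the start; "wrist_torque": the same for the moment, N m; "grip_width": opening from 0.0 (shut) to 1.0 (fully open); "gripper_force": force on a finger pad.
Only numpy, scipy, OpenCV 4.12 (cv2) and the standard library are available. Lean on these libraries where they do the work, as an engineer would, in place of code of your own. Each camera call takes 0.05 s, during which the arm holds its last target. There are 200 camera calls.

## Working session

There is one attempt and no reset: what is moved stays moved. The work goes in short steps, Python scripts to look and compute and a shell command to move; the robot and the scene stay as the last step left them, time stands still between calls to the robot, and variables do not carry over. Pictures are saved under pics/ and viewed, at most 19 in all, crops included, and the job is handed in when it is done.

```bash
ls; mkdir -p pics
python3 - <<'E'
from plant import get_obs, optics
import cv2
for n in("top","side"):
    im=optics.grab_frame(n); cv2.imwrite(f"pics/{n}0.png",im[:,:,::-1]); 
    p=optics.camera_params(n); print(n,p)
o=get_obs();print(o)
E
```

```text
pics
top {'mtx': array([[607.39450697,   0.        , 337.42698634],
       [  0.        , 607.39450697, 238.36925989],
       [  0.        ,   0.        ,   1.        ]]), 'k1': -0.08999053820153428, 'R': array([[-0.01074993, -0.99993067,  0.004806  ],
       [-0.99784471,  0.01041612, -0.06478771],
       [ 0.06473316, -0.0054921 , -0.9978875 ]]), 't': array([0.03766612, 0.47638749, 1.37548962])}
side {'mtx': array([[530.22780143,   0.        , 325.00588879],
       [  0.        , 530.22780143, 242.70527262],
       [  0.        ,   0.        ,   1.        ]]), 'k1': -0.05172858530272172, 'R': array([[-9.99964257e-01, -8.40747189e-03, -8.94501090e-04],
       [-2.42683898e-03,  3.86756235e-01, -9.22178792e-01],
       [ 8.09914615e-03, -9.22143660e-01, -3.86762815e-01]]), 't': array([0.46156757, 0.02818704, 1.28417375])}
{'time_s': 0.1, 'qpos': array([ 1.21699744e+00,  2.38734245e-01, -1.41635713e-02,  1.31917222e+00,
       -6.69509779e-07,  1.57079141e+00]), 'joint_velocities': array([-0.00019431, -0.00294439,  0.00106488,  0.00095861, -0.0007706 ,
        0.00118132]), 'joint_torque': array([-6.30404465e-04, -5.39718175e+01,  3.46999669e+01,  1.34083926e-02,
       -6.99280463e-05, -7.33203279e-06]), 'tcp_pos': array([0.18178072, 0.49217723, 0.2557373 ]), 'orientation': array([ 1.75975801e-01,  9.84394287e-01, -6.26974459e-04, -1.11744561e-04]), 'force': array([ 0.79382321,  1.12919986, -0.02429954]), 'wrist_torque': array([ 0.00182431,  0.00065224, -0.01207685]), 'gripper_force': 0.0, 'grip_width': 1.0020020895323405}
```

View pics/top0.png

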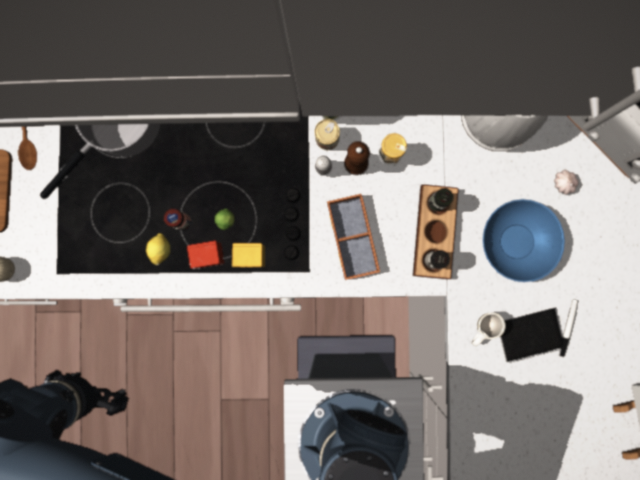

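View pics/side0.png

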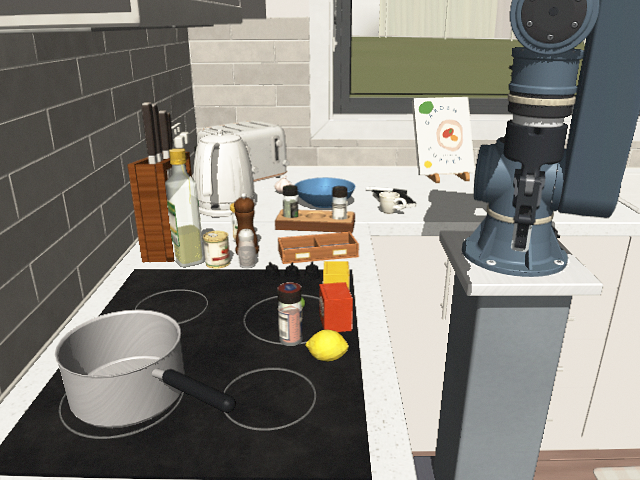

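The top view shows the blue-label jar (174,217), lime (224,219), lemon (158,249), red carton (203,255), yellow carton (247,255), caddy (355,236), rack (436,231) with an empty middle well, and the bowl (523,240). The side view agrees: jar at (290,313), lemon at (327,346).

```bash
cat > h.py <<'E'
import numpy as np, cv2
from plant import get_obs, optics
def ray(n,uv):
    p=optics.camera_params(n);K,R,t=p["mtx"],p["R"],p["t"]
    D=np.array([p["k1"],0,0,0,0.])
    q=cv2.undistortPoints(np.float64(uv).reshape(-1,1,2),K,D).reshape(-1,2)
    d=np.c_[q,np.ones(len(q))]@R
    return -R.T@t,d
def onz(n,uv,z):
    c,d=ray(n,uv); return c+d*((z-c[2])/d[:,2])[:,None]
def proj(n,X):
    p=optics.camera_params(n)
    return cv2.projectPoints(np.float64(X).reshape(-1,1,3),cv2.Rodrigues(p["R"])[0],p["t"],p["mtx"],np.array([p["k1"],0,0,0,0.]))[0].reshape(-1,2)
def tri(a,b):
    c1,d1=ray("top",a);c2,d2=ray("side",b);d1=d1[0]/np.linalg.norm(d1);d2=d2[0]/np.linalg.norm(d2)
    s=np.linalg.lstsq(np.c_[d1,-d2],c2-c1,rcond=None)[0]
    P,Q=c1+s[0]*d1,c2+s[1]*d2; return (P+Q)/2,np.linalg.norm(P-Q)
def blob(im,lo,hi,box):
    hsv=cv2.cvtColor(im,cv2.COLOR_RGB2HSV);m=cv2.inRange(hsv,np.array(lo),np.array(hi))
    k=np.zeros_like(m);x0,y0,x1,y1=box;k[y0:y1,x0:x1]=255
    cs=cv2.findContours(m&k,cv2.RETR_EXTERNAL,cv2.CHAIN_APPROX_NONE)[0]
    return max(cs,key=cv2.contourArea)
def cen(c):
    m=cv2.moments(c);return [m['m10']/m['m00'],m['m01']/m['m00']]
E
python3 - <<'E'
from h import *
T=cv2.imread("pics/top0.png")[:,:,::-1].copy();S=cv2.imread("pics/side0.png")[:,:,::-1].copy()
def rect(c,z,nm):
    P=onz("top",c.reshape(-1,2),z)[:,:2].astype(np.float32);r=cv2.minAreaRect(P*1000);print(nm,np.round(r[0],1),np.round(r[1],1),round(r[2],1))
for nm,lo,hi,b in(("red",(0,150,120),(10,255,255),(180,230,225,275)),("yel",(20,120,120),(35,255,255),(228,238,268,275))):
    rect(blob(T,lo,hi,b),.074,nm)
b={}
for nm,lo,hi,bt,bs in(("lemon",(20,120,90),(35,255,255),(140,228,176,270),(300,325,352,365)),("lime",(35,80,50),(60,255,255),(208,203,240,236),(292,290,308,315))):
    a=cen(blob(T,lo,hi,bt));s=cen(blob(S,lo,hi,bs));print(nm,a,s,tri(a,s),onz("top",[a],.032))
    rect(blob(T,lo,hi,bt),.032,nm)
rect(blob(T,(5,100,60),(22,255,255),(320,185,390,285)),.035,"caddy")
rect(blob(T,(5,60,60),(25,255,255),(408,175,465,285)),.032,"rack")
c=blob(T,(95,100,60),(120,255,255),(475,190,575,290));P=onz("top",c.reshape(-1,2),.058)[:,:2].astype(np.float32);print("bowl",cv2.minEnclosingCircle(P))
C=np.vstack([T[165:285,140:270].repeat(4,0).repeat(4,1)]);cv2.imwrite("pics/c1.png",C[:,:,::-1])
C=T[175:290,320:470].repeat(5,0).repeat(5,1);cv2.imwrite("pics/c2.png",C[:,:,::-1])
E
```

```text
red [441.3 329.5] [51.8 65.3] 8.8
yel [439.6 232.7] [64.1 50.5] 89.5
lemon [155.84099616858236, 248.59080459770115] [326.88989845002675, 345.13557812221626] (array([0.45563693, 0.44526734, 0.03486335]), np.float64(0.0018085029690449196)) [[0.45668815 0.44610446 0.032     ]]
lemon [456.1 444. ] [56.3 55.5] 35.0
lime [223.30141843971631, 218.838061465721] [302.3478260869565, 301.54347826086956] (array([0.51252469, 0.29152   , 0.03116789]), np.float64(0.020742549773057405)) [[0.52286432 0.29157765 0.032     ]]
lime [523.1 291.7] [42.3 43.3] 44.7
caddy [479.5  -2.6] [181.1  81.4] 12.5
rack [ 489.8 -190.8] [ 87.2 209.3] 83.9
bowl ((0.4657950699329376, -0.3846386969089508), 0.09118860214948654)
```

View pics/c1.png

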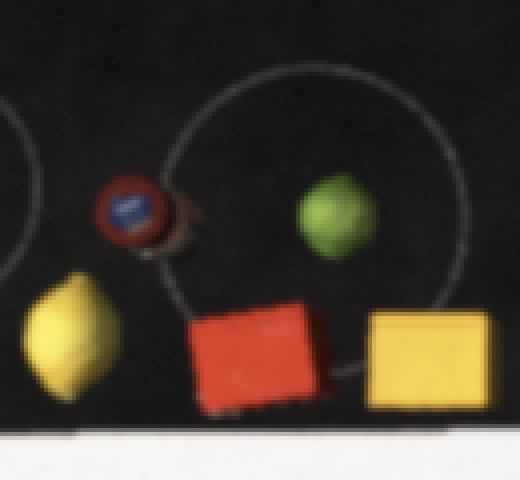

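View pics/c2.png

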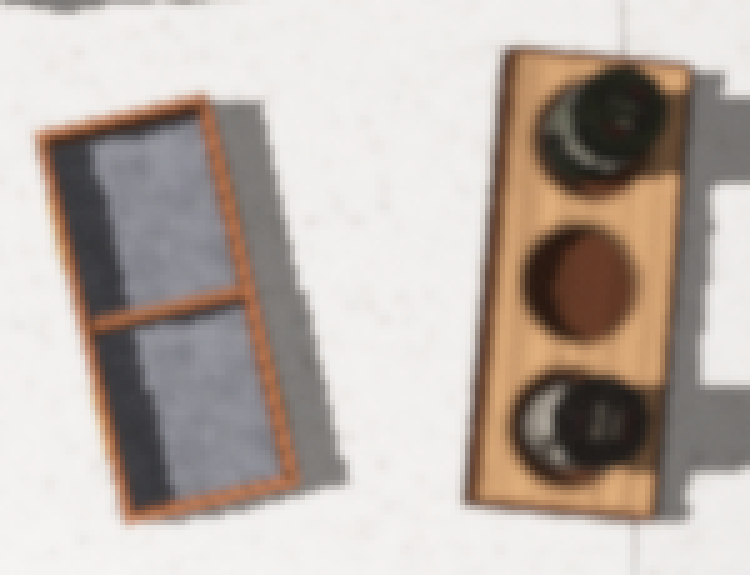

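The crops show the jar cap centred at about (173,217.5) in the full image and red turned slightly (about 9°). The lemon's long axis lies close to image-vertical. The empty well mouth is at about (436,231.4), and the caddy's cross wall is at (353,237).

Run:
```python
from h import *
T=cv2.imread("pics/top0.png")[:,:,::-1].copy();S=cv2.imread("pics/side0.png")[:,:,::-1].copy()
print("jar cap",onz("top",[[172.9,217.2]],.111))
print("side cap top ctr", onz("side",[[289.5,286.5]],.111), "base", onz("side",[[290,341]],.006))
print("proj of cap guess",proj("side",onz("top",[[172.9,217.2]],.111)))
w=blob(T,(0,30,20),(15,255,150),(420,215,452,248));print("well",cen(w),cv2.minEnclosingCircle(w),onz("top",[[435.7,231]],.032),onz("top",[cen(w)],.032))
# caddy corners by eye (crop px -> image)
c=np.array([[38,133],[207,97],[298,480],[128,520],])/5.+[320,175];P=onz("top",c,.035);print("caddy",P[:,:2],P.mean(0))
c=np.array([[505,48],[692,65],[655,517],[465,503]])/5.+[320,175];P=onz("top",c,.032);print("rack",P[:,:2],P.mean(0))
l=blob(T,(20,120,90),(35,255,255),(140,228,176,270));print("lemon ell",cv2.fitEllipse((onz("top",l.reshape(-1,2),.032)[:,:2]*1000).astype(np.float32)))
e=np.array([[78,272],[68,402]])/4.+[140,165];print(onz("top",e,.032))
g=get_obs();print(g["tcp_pos"])
```

```text
jar cap [[0.51982603 0.38616426 0.111     ]]
side cap top ctr [[0.51789203 0.38525515 0.111     ]] base [[0.51960548 0.38975073 0.006     ]]
proj of cap guess [[288.31100333 286.74634196]]
well [435.1443914081146, 231.10978520286397] ((435.4705810546875, 231.08824157714844), 12.177453994750977) [[ 0.49012282 -0.19067612  0.032     ]] [[ 0.4898855  -0.18940183  0.032     ]]
caddy [[ 0.55924421  0.05410389]
 [ 0.57492959 -0.02276504]
 [ 0.40086222 -0.06144916]
 [ 0.38373734  0.01533099]] [ 0.47969334 -0.00369483  0.035     ]
rack [[ 0.59667174 -0.15936552]
 [ 0.58820123 -0.24513273]
 [ 0.38222992 -0.22329953]
 [ 0.38963359 -0.1370741 ]] [ 0.48918412 -0.19121797  0.032     ]
lemon ell ((456.8269958496094, 446.21856689453125), (45.28473663330078, 66.04218292236328), 82.2125244140625)
[[0.49216998 0.43794548 0.032     ]
 [0.41820917 0.44316171 0.032     ]]
[0.18178072 0.49217723 0.2557373 ]
```

```bash
python3 -m handwheel '[33.7,-10.6,0,0,0,14.3,1, 33.7,-10.6,0,0,0,14.3,1, 33.7,-10.6,0,0,0,14.3,1, 33.7,-10.6,0,0,0,14.3,1, 33.7,-10.6,0,0,0,14.3,1, 33.7,-10.6,0,0,0,14.3,1, 33.7,-10.6,0,0,0,14.3,1, 33.7,-10.6,0,0,0,14.3,1, 33.7,-10.6,-6,0,0,14.3,1,33.7,-10.6,-10,0,0,14.3,1,33.7,-10.6,-10,0,0,14.3,1,33.7,-10.6,-10,0,0,14.3,1]'
python3 -c "
from h import *
for n in('top','side'):
    im=optics.grab_frame(n)
    b=(120,160,280,290) if n=='top' else (220,150,400,400)
    cv2.imwrite(f'pics/{n}1.png',cv2.resize(im[b[1]:b[3],b[0]:b[2],::-1],None,fx=2.4,fy=2.4))
"
```

```text
time_s: 1.6
tcp_pos: [0.5188, 0.3874, 0.1583]
orientation: [0.052, 0.999, 0.001, 0.001]
force: [0.7, -0.3, -0.4]
grip_width: 0.997
gripper_force: 0.0
```

View pics/side1.png

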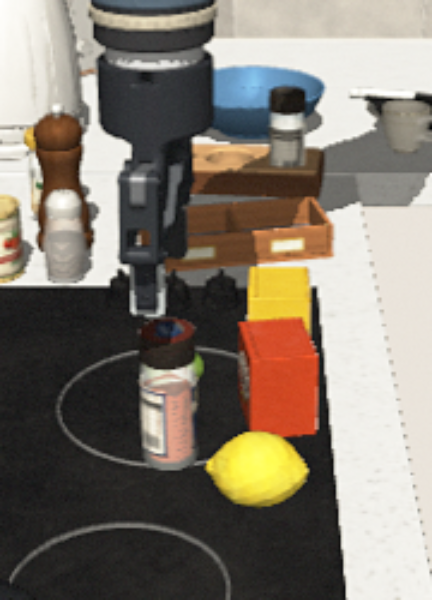

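The near finger tip shows at crop (147,310), roughly 8 px left of the cap centre at (167,330). I'll check whether perspective explains that.

```bash
python3 -c "
from h import *
y=np.array([np.cos(np.radians(84)),np.sin(np.radians(84)),0]);c=np.array([.5188,.3874,.1583])
print(get_obs()['tcp_pos'])
for z in(-.012,-.025):
  P=c+y*.0425+[0,0,z];Q=c+y*.057+[0,0,z];print((proj('side',[P,Q])-[220,150])*2.4)
print((proj('side',[[.519,.3865,.111]])-[220,150])*2.4)
"
```

```text
[0.51945148 0.3874599  0.15873964]
[[152.47450467 311.0424289 ]
 [148.34379449 321.08461456]]
[[153.09791639 328.63897292]
 [149.00388063 338.89871731]]
[[165.09221706 328.41795868]]
```

View pics/top1.png

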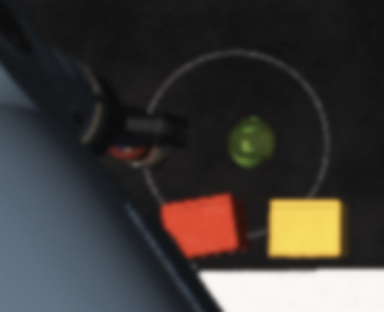

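The top crop shows the gripper over the jar, with the arm hiding its left side. The offset left unexplained is about 3 mm, so I'll shift x by −2 mm, descend and grip.

```bash
python3 -m handwheel '[-0.2,0,-2,0,0,0,1, -0.2,0,-4,0,0,0,1, -0.2,0,-6,0,0,0,1, -0.2,0,-7.4,0,0,0,1, -0.2,0,-7.4,0,0,0,1, -0.2,0,-7.4,0,0,0,0.35, -0.2,0,-7.4,0,0,0,0.35, -0.2,0,-7.4,0,0,0,0.35, -0.2,0,-7.4,0,0,0,0.35, -0.2,0,-7.4,0,0,0,0.35,-0.2,0,-7.4,0,0,0,0.35]'
```

```text
time_s: 3.08
tcp_pos: [0.5173, 0.3868, 0.0832]
orientation: [0.052, 0.999, 0.0, 0.001]
force: [0.5, 0.0, 6.2]
grip_width: 0.472
gripper_force: 59.7
```

```bash
python3 -m handwheel '[0,0,4,0,0,0,0.35, 0,0,9,0,0,0,0.35, 0,0,14,0,0,0,0.35, -0.3,-4,14,0,0,0,0.35, -0.6,-9,14,0,0,0,0.35, -0.9,-14,14,0,0,0,0.35, -1.2,-19,14,0,0,0,0.35, -1.5,-24,14,0,0,0,0.35, -1.8,-29,14,0,0,0,0.35, -2,-34,14,0,0,0,0.35, -2.2,-39,14,0,0,0,0.35, -2.4,-44,14,0,0,0,0.35, -2.6,-48,14,0,0,0,0.35, -2.8,-52,14,0,0,0,0.35, -2.9,-55,14,0,0,0,0.35, -2.9,-57,14,0,0,0,0.35, -2.9,-57.7,14,0,0,0,0.35, -2.9,-57.7,14,0,0,0,0.35, -2.9,-57.7,14,0,0,0,0.35]'
python3 -c "
from h import *
for n in('top','side'):
    im=optics.grab_frame(n)
    b=(380,140,620,300) if n=='top' else (230,130,390,270)
    cv2.imwrite(f'pics/{n}2.png',cv2.resize(im[b[1]:b[3],b[0]:b[2],::-1],None,fx=3,fy=3))
"
```

```text
time_s: 5.45
tcp_pos: [0.4879, -0.1897, 0.2223]
orientation: [0.052, 0.999, 0.0, -0.0]
force: [-0.1, 1.0, -0.9]
grip_width: 0.465
gripper_force: 60.8
```

View pics/side2.png

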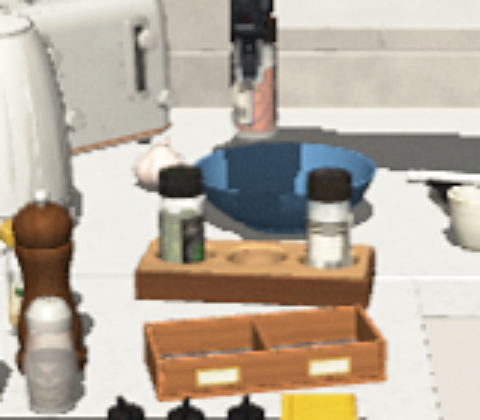

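The jar hangs upright with its base at crop (256,131), almost directly above the empty well at crop (258,257).

```bash
python3 -c "
from h import *
print(onz('side',np.array([[256,128],[254,128],[258,257]])/3.+[230,130],.145)[:2], onz('side',np.array([[258,257]])/3.+[230,130],.032))
"
```

```text
[[ 0.48930662 -0.21212308  0.145     ]
 [ 0.49110353 -0.21211564  0.145     ]] [[ 0.48766097 -0.18414717  0.032     ]]
```

```bash
python3 -m handwheel '[0,0,-4,0,0,0,0.35, 0,0,-8,0,0,0,0.35, 0,0,-10,0,0,0,0.35, 0,0,-10,0,0,0,0.35, 0,0,-10,0,0,0,0.35]'
python3 -c "
from h import *
im=optics.grab_frame('side');b=(260,170,370,250)
cv2.imwrite('pics/side3.png',cv2.resize(im[b[1]:b[3],b[0]:b[2],::-1],None,fx=6,fy=6))
c=np.array([.488,-.19,.0452])
for cc in(c,c+[.002,0,0]):
  a=np.linspace(0,6.28,400);E=proj('side',cc+np.c_[np.cos(a),np.sin(a),0*a]*.0205);print((np.r_[E.min(0),E.max(0)]-[260,170,260,170])*6)
"
```

```text
time_s: 6.18
tcp_pos: [0.4885, -0.1905, 0.1233]
orientation: [0.052, 0.999, -0.0, 0.001]
force: [-0.3, -0.2, -0.8]
grip_width: 0.465
gripper_force: 60.8
[290.23888237 227.57481635 380.44766599 257.38092607]
[285.83976683 227.56710898 376.04801011 257.37261195]
```

View pics/side3.png

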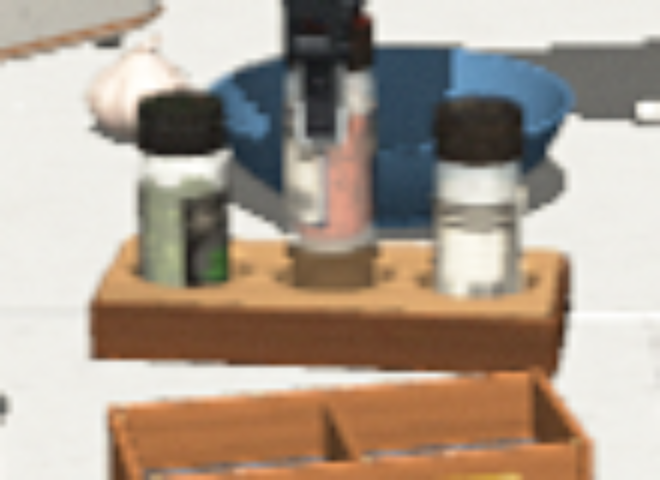

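The jar base (286–378, bottom at 253 in the crop) is directly over the empty well, so I'll lower it gently.

```bash
python3 -m handwheel '[0,0,-1,0,0,0,0.35, 0,0,-2,0,0,0,0.35, 0,0,-3,0,0,0,0.35, 0,0,-3.5,0,0,0,0.35, 0,0,-3.8,0,0,0,0.35, 0,0,-3.9,0,0,0,0.35, 0,0,-3.9,0,0,0,0.35]'
```

```text
time_s: 7.1
tcp_pos: [0.488, -0.1906, 0.0834]
orientation: [0.052, 0.999, -0.0, 0.0]
force: [-0.3, -0.6, -0.9]
grip_width: 0.467
gripper_force: 60.8
```

```bash
python3 -m handwheel '[0,0,-0.1,0,0,0,0.35, 0,0,-0.1,0,0,0,0.65, 0,0,-0.1,0,0,0,0.7, 0,0,-0.1,0,0,0,0.8, 0,0,-0.1,0,0,0,0.8, 0,0,2,0,0,0,0.8, 0,0,6,0,0,0,0.8, 0,0,11,0,0,0,0.8, 0,0,16,0,0,0,0.8, 0,0,16,0,0,0,0.8, 0,0,16,0,0,0,0.8]'
```

```text
time_s: 8.48
tcp_pos: [0.4877, -0.1905, 0.2429]
orientation: [0.052, 0.999, -0.0, -0.0]
force: [-1.2, 0.8, -0.6]
grip_width: 0.804
gripper_force: 0.0
```

```bash
python3 -m handwheel '[-0.5,6,0,0,0,-8,0.85, -1,12,0,0,0,-16,0.85, -1.5,18,0,0,0,-24,0.85, -2,24,0,0,0,-32,0.85, -2.5,30,0,0,0,-40,0.85, -3,36,0,0,0,-48,0.85, -3.5,42,0,0,0,-56,0.85, -4.2,47,0,0,0,-64,0.85, -4.7,50,-3,0,0,-70,0.85, -4.7,52,-6,0,0,-75.2,0.85, -4.7,52,-8,0,0,-75.2,0.85, -4.7,52,-8,0,0,-75.2,0.85, -4.7,52,-8,0,0,-75.2,0.85, -4.7,52,-8,0,0,-75.2,0.85]'
python3 -c "
from h import *
im=optics.grab_frame('side');b=(230,150,390,290)
im2=optics.grab_frame('top')[165:285,120:280]
A=cv2.resize(im[b[1]:b[3],b[0]:b[2],::-1],(400,350));B=cv2.resize(im2[:,:,::-1],(400,350*120//140))
cv2.imwrite('pics/s4.png',np.hstack([A[:300],B]))
"
```

```text
time_s: 10.22
tcp_pos: [0.4413, 0.3294, 0.1641]
orientation: [0.651, 0.759, 0.001, 0.0]
force: [-0.4, -0.8, 0.0]
grip_width: 0.849
gripper_force: 0.0
```

View pics/s4.png

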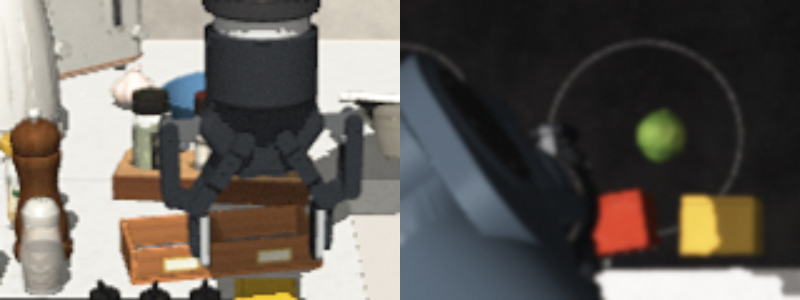

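The gripper is open over the red carton with fingers along x, and the top crop shows red centred near the tool and clear of the lime. I'll descend and grip.

```bash
python3 -m handwheel '[0,0,-4,0,0,0,0.85, 0,0,-7,0,0,0,0.85, 0,0,-9.7,0,0,0,0.85, 0,0,-9.7,0,0,0,0.85, 0,0,-9.7,0,0,0,0.5, 0,0,-9.7,0,0,0,0.5, 0,0,-9.7,0,0,0,0.5, 0,0,-9.7,0,0,0,0.5, 0,0,-9.7,0,0,0,0.5]'
```

```text
time_s: 11.45
tcp_pos: [0.4418, 0.3301, 0.0679]
orientation: [0.651, 0.759, 0.001, 0.0]
force: [-0.1, -0.6, 7.5]
grip_width: 0.574
gripper_force: 63.1
```

```bash
python3 -m handwheel '[0,0,5,0,0,0,0.5, 0,0,10,0,0,0,0.5, 0.5,-3,10,0,0,8,0.5, 1.2,-6,10,0,0,16,0.5, 2,-9,10,0,0,24,0.5, 2.8,-12,10,0,0,32,0.5, 3.6,-15,10,0,0,40,0.5, 4.4,-18,10,0,0,48,0.5, 5.2,-21,10,0,0,56,0.5, 6,-24,10,0,0,64,0.5, 6.8,-27,10,0,0,72,0.5, 7.6,-30,10,0,0,80,0.5, 8.2,-32.3,10,0,0,88,0.5, 8.2,-32.3,10,0,0,93.7,0.5, 8.2,-32.3,10,0,0,93.7,0.5, 8.2,-32.3,10,0,0,93.7,0.5, 8.2,-32.3,6,0,0,93.7,0.5, 8.2,-32.3,4.5,0,0,93.7,0.5, 8.2,-32.3,4.5,0,0,93.7,0.5, 8.2,-32.3,4.5,0,0,93.7,0.5]'
python3 -c "
from h import *
im=optics.grab_frame('side');b=(250,160,390,280)
im2=optics.grab_frame('top')[170:290,300:460]
A=cv2.resize(im[b[1]:b[3],b[0]:b[2],::-1],None,fx=3,fy=3);B=cv2.resize(im2[:,:,::-1],(380,285))
C=np.zeros((360,800,3),np.uint8);C[:360,:420]=A;C[:285,420:]=B
cv2.imwrite('pics/s5.png',C)
"
```

```text
time_s: 13.95
tcp_pos: [0.5235, 0.0066, 0.1122]
orientation: [-0.109, 0.994, -0.0, 0.001]
force: [-0.6, -0.2, -0.5]
grip_width: 0.578
gripper_force: 62.3
```

View pics/s5.png

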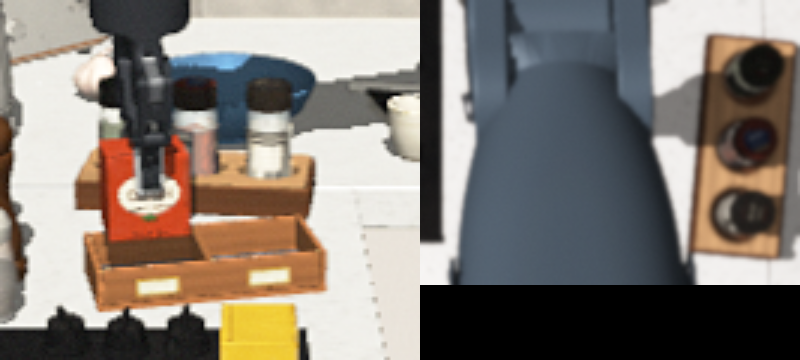

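Red hangs over the far compartment at crop 106–190, between the walls at about 97 and 203. The jar stands upright in the middle well in the top crop. I'll lower the carton.

```bash
python3 -m handwheel '[0,0,-1,0,0,0,0.5, 0,0,-2,0,0,0,0.5, 0,0,-3,0,0,0,0.5, 0,0,-4,0,0,0,0.5, 0,0,-4.3,0,0,0,0.5, 0,0,-4.5,0,0,0,0.5, 0,0,-4.5,0,0,0,0.5,0,0,-4.5,0,0,0,0.5]'
```

```text
time_s: 15.05
tcp_pos: [0.5229, 0.0064, 0.0666]
orientation: [-0.109, 0.994, -0.0, 0.0]
force: [-2.0, 0.1, 4.8]
grip_width: 0.575
gripper_force: 62.9
```

```bash
python3 -m handwheel '[0,0,0,0,0,0,0.7, 0,0,0,0,0,0,0.85, 0,0,0,0,0,0,0.85, 0,0,0,0,0,0,0.85, 0,0,4,0,0,0,0.85, 0,0,10,0,0,0,0.85, -1,3,10,0,0,-10,0.85, -2,6,10,0,0,-20,0.85, -3,9,10,0,0,-30,0.85, -4,12,10,0,0,-40,0.85, -5,15,10,0,0,-50,0.85, -6,18,10,0,0,-60,0.85, -7,20,10,0,0,-70,0.85, -8,22,10,0,0,-80,0.85, -8.3,22.6,10,0,0,-90,0.85, -8.3,22.6,10,0,0,-100,0.85, -8.3,22.6,10,0,0,-103,0.85, -8.3,22.6,10,0,0,-103,0.85, -8.3,22.6,10,0,0,-103,0.85, -8.3,22.6,10,0,0,-103,0.85]'
python3 - <<'E'
from h import *
im=optics.grab_frame('side');t=optics.grab_frame('top')
cv2.imwrite('pics/full_t6.png',t[:,:,::-1])
b=(230,150,390,290);A=cv2.resize(im[b[1]:b[3],b[0]:b[2],::-1],(400,350));B=cv2.resize(t[165:290,180:400,::-1],(400,227))
C=np.zeros((350,800,3),np.uint8);C[:,:400]=A;C[:227,400:]=B;cv2.imwrite('pics/s6.png',C)
E
```

```text
time_s: 17.55
tcp_pos: [0.4399, 0.2324, 0.1663]
orientation: [0.71, 0.704, -0.0, -0.0]
force: [-0.9, 0.2, 0.5]
grip_width: 0.847
gripper_force: 0.0
```

View pics/s6.png

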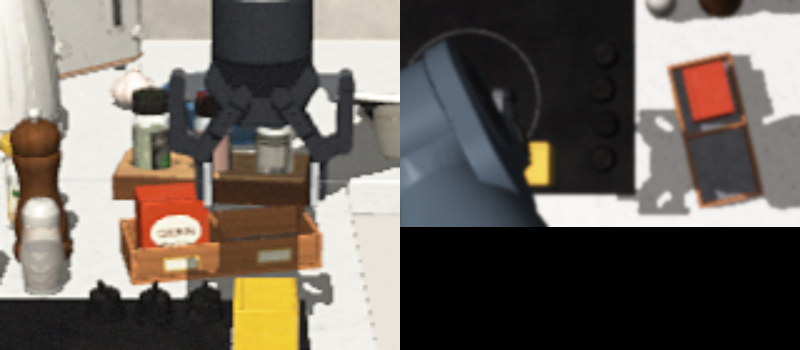

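Red stands in the far compartment. The gripper is centred over yellow, fingers at crop 207 and 315 around its 233–299, so I'll descend and grip.

```bash
python3 -m handwheel '[0,0,-4,0,0,0,0.85, 0,0,-7,0,0,0,0.85, 0,0,-9.8,0,0,0,0.85, 0,0,-9.8,0,0,0,0.85, 0,0,-9.8,0,0,0,0.5, 0,0,-9.8,0,0,0,0.5, 0,0,-9.8,0,0,0,0.5, 0,0,-9.8,0,0,0,0.5, 0,0,-9.8,0,0,0,0.5]'
```

```text
time_s: 18.77
tcp_pos: [0.4408, 0.2329, 0.0697]
orientation: [0.71, 0.704, 0.001, 0.0]
force: [-0.6, 0.0, 7.7]
grip_width: 0.576
gripper_force: 62.9
```

```bash
python3 -m handwheel '[0,0,5,0,0,0,0.5, 0,0,10,0,0,0,0.5, 0,-2,10,0,0,10,0.5, 0,-4,10,0,0,20,0.5, 0,-6,10,0,0,30,0.5, 0,-9,10,0,0,40,0.5, 0,-12,10,0,0,50,0.5, 0,-15,10,0,0,60,0.5, 0,-18,10,0,0,70,0.5, 0,-21,10,0,0,80,0.5, -0.3,-23,10,0,0,90,0.5, -0.5,-24.5,10,0,0,100,0.5, -0.5,-24.5,10,0,0,103,0.5, -0.5,-24.5,10,0,0,103,0.5, -0.5,-24.5,10,0,0,103,0.5, -0.5,-24.5,6,0,0,103,0.5, -0.5,-24.5,4.5,0,0,103,0.5, -0.5,-24.5,4.5,0,0,103,0.5, -0.5,-24.5,4.5,0,0,103,0.5]'
python3 - <<'E'
from h import *
im=optics.grab_frame('side');b=(250,160,390,280)
cv2.imwrite('pics/s7.png',cv2.resize(im[b[1]:b[3],b[0]:b[2],::-1],None,fx=4,fy=4))
E
```

```text
time_s: 21.15
tcp_pos: [0.4354, -0.0124, 0.114]
orientation: [-0.109, 0.994, -0.0, 0.0]
force: [0.5, 0.5, 0.3]
grip_width: 0.571
gripper_force: 62.4
```

View pics/s7.png

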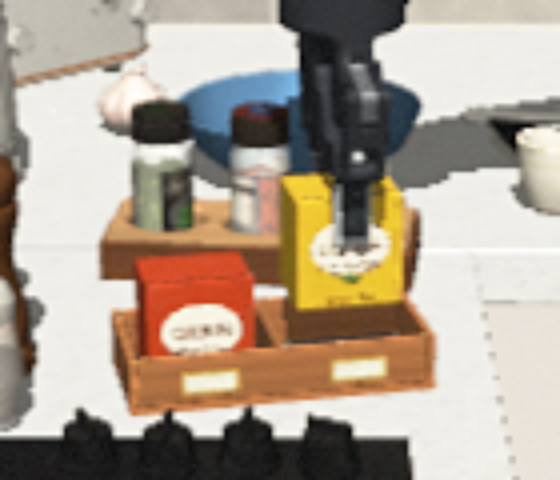

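Yellow hangs over the near compartment (crop 283–405), clear of the cross wall and the end wall. I'll lower it.

```bash
python3 -m handwheel '[0,0,-1,0,0,0,0.5, 0,0,-2,0,0,0,0.5, 0,0,-3,0,0,0,0.5, 0,0,-4,0,0,0,0.5, 0,0,-4.3,0,0,0,0.5, 0,0,-4.6,0,0,0,0.5, 0,0,-4.6,0,0,0,0.5,0,0,-4.6,0,0,0,0.5]'
```

```text
time_s: 22.2
tcp_pos: [0.4347, -0.0126, 0.0683]
orientation: [-0.109, 0.994, -0.0, 0.0]
force: [-5.8, -0.2, 17.6]
grip_width: 0.575
gripper_force: 64.5
```

```bash
python3 -m handwheel '[0,0,0,0,0,0,0.7, 0,0,0,0,0,0,0.85, 0,0,0,0,0,0,0.85, 0,0,0,0,0,0,0.85, 0,0,4,0,0,0,0.85, 0,0,10,0,0,0,0.85, 0.2,5,10,0,0,-2,1, 0.4,10,10,0,0,-4,1, 0.6,15,10,0,0,-6,1, 0.8,20,10,0,0,-8,1, 1,25,10,0,0,-10,1, 1.3,30,10,0,0,-12,1, 1.6,35,10,0,0,-14,1, 1.9,40,10,0,0,-16,1, 2.1,45.7,10,0,0,-17.5,1, 2.1,45.7,10,0,0,-17.5,1, 2.1,45.7,10,0,0,-17.5,1]'
python3 - <<'E'
from h import *
im=optics.grab_frame('side');b=(250,160,390,380)
A=cv2.resize(im[b[1]:b[3],b[0]:b[2],::-1],(350,550));B=cv2.resize(optics.grab_frame('top')[165:290,120:400,::-1],(450,200))
C=np.zeros((550,800,3),np.uint8);C[:,:350]=A;C[:200,350:]=B;cv2.imwrite('pics/s8.png',C)
E
```

```text
time_s: 24.32
tcp_pos: [0.4554, 0.4442, 0.1666]
orientation: [0.043, 0.999, -0.001, -0.0]
force: [-0.3, -0.3, -0.2]
grip_width: 0.997
gripper_force: 0.0
```

View pics/s8.png

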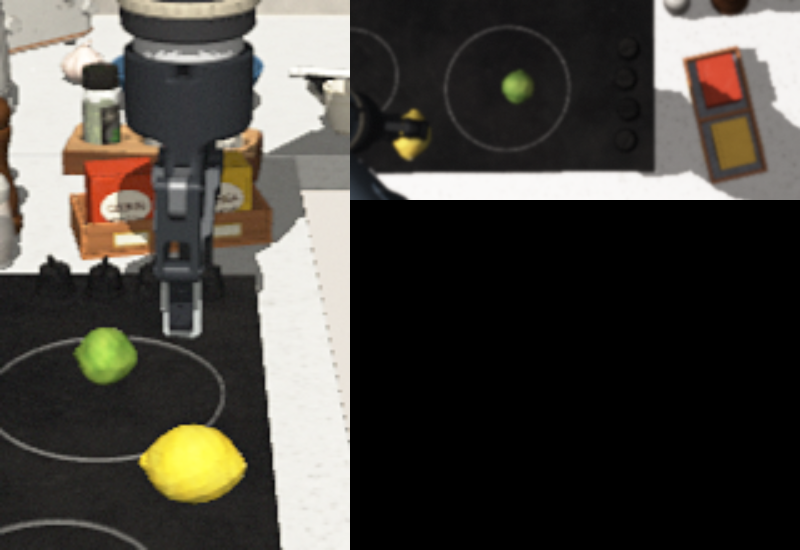

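Both cartons stand in the caddy, and lime and lemon are both clear in the side crop at (106,355) and (193,465). I'll refine both positions.

Run:
```python
from h import *
S=optics.grab_frame('side');T=optics.grab_frame('top')
T0=cv2.imread("pics/top0.png")[:,:,::-1].copy()
s=cv2.boundingRect(blob(S,(20,120,60),(33,255,255),(295,320,360,370)));t=cv2.boundingRect(blob(T0,(20,100,60),(35,255,255),(140,228,176,270)))
c=lambda r:[r[0]+(r[2]-1)/2,r[1]+(r[3]-1)/2]
print(s,t,tri(c(t),c(s)),onz('side',[c(s)],.0315),onz('top',[c(t)],.0315))
s=cv2.boundingRect(blob(S,(34,80,40),(65,255,255),(270,280,312,325)));t=cv2.boundingRect(blob(T,(34,80,40),(65,255,255),(205,200,242,240)))
print(s,t,tri(c(t),c(s)),onz('side',[c(s)],.0285),onz('top',[c(t)],.0285))
```

```text
(305, 329, 44, 33) (145, 233, 25, 32) (array([0.45608511, 0.44297219, 0.03358008]), np.float64(0.0014053318080350788)) [[0.45540076 0.43991569 0.0315    ]] [[0.45689488 0.44357619 0.0315    ]]
(279, 291, 26, 23) (214, 208, 21, 22) (array([0.52345607, 0.29058318, 0.02859206]), np.float64(0.000999306114731464)) [[0.52296508 0.29049939 0.0285    ]] [[0.52396726 0.29062074 0.0285    ]]
```

```bash
python3 -m handwheel '[0,-0.1,-5,0,0,0,1, 0,-0.1,-9,0,0,0,1, 0,-0.1,-11.5,0,0,0,1, 0,-0.1,-12.7,0,0,0,1, 0,-0.1,-12.7,0,0,0,1, 0,-0.1,-12.7,0,0,0,0.45, 0,-0.1,-12.7,0,0,0,0.45, 0,-0.1,-12.7,0,0,0,0.45, 0,-0.1,-12.7,0,0,0,0.45, 0,-0.1,-12.7,0,0,0,0.45, 0,-0.1,-12.7,0,0,0,0.45]'
```

```text
time_s: 25.9
tcp_pos: [0.4564, 0.4437, 0.0421]
orientation: [0.043, 0.999, 0.001, 0.001]
force: [-1.1, -3.5, 10.4]
grip_width: 0.57
gripper_force: 60.7
```

```bash
python3 -m handwheel '[0,0,4,0,0,0,0.45, 0,0,9,0,0,0,0.45, 0,0,14,0,0,0,0.45, 0,-5,15,0,0,0,0.45, 0,-10,15,0,0,0,0.45, 0,-15,15,0,0,0,0.45, 0,-20,15,0,0,0,0.45, 0,-25,15,0,0,0,0.45, 0,-30,15,0,0,0,0.45, 0,-35,15,0,0,0,0.45, 0,-40,15,0,0,0,0.45, 0.2,-45,15,0,0,0,0.45, 0.4,-50,15,0,0,0,0.45, 0.6,-55,15,0,0,0,0.45, 0.8,-60,15,0,0,0,0.45, 1,-66,15,0,0,0,0.45, 1,-72,15,0,0,0,0.45, 1,-78,15,0,0,0,0.45, 1,-83.4,15,0,0,0,0.45, 1,-83.4,15,0,0,0,0.45]'
python3 -m handwheel '[0,0,0,0,0,0,0.45, 0,0,-4,0,0,0,0.45, 0,0,-8,0,0,0,0.45, 0,0,-8,0,0,0,0.45, 0,0,-8,0,0,0,0.45]'
python3 - <<'E'
from h import *
im=optics.grab_frame('side');b=(220,100,390,270)
A=cv2.resize(im[b[1]:b[3],b[0]:b[2],::-1],(425,425));B=cv2.resize(optics.grab_frame('top')[165:315,430:600,::-1],(375,331))
C=np.zeros((425,800,3),np.uint8);C[:,:425]=A;C[:331,425:]=B;cv2.imwrite('pics/s9.png',C)
E
```

```text
time_s: 28.4
tcp_pos: [0.4655, -0.3942, 0.1901]
orientation: [0.045, 0.999, -0.001, 0.0]
force: [-0.2, 0.4, -1.4]
grip_width: 0.571
gripper_force: 62.4
time_s: 29.02
tcp_pos: [0.4667, -0.3902, 0.112]
orientation: [0.043, 0.999, -0.001, 0.001]
force: [1.3, -0.4, -0.4]
grip_width: 0.569
gripper_force: 62.5
```

View pics/s9.png

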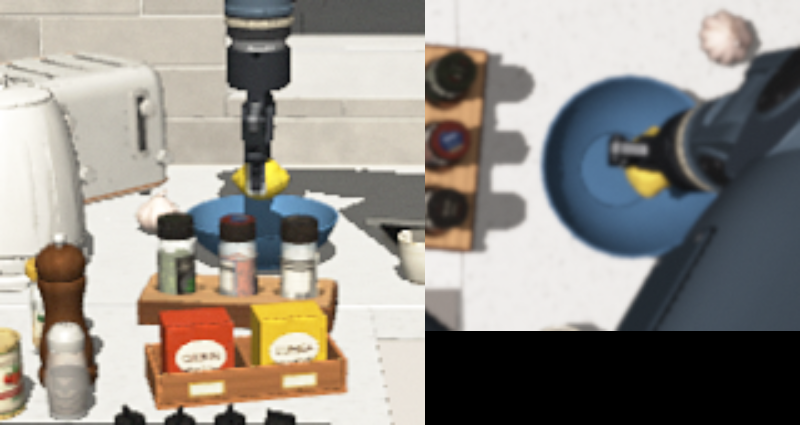

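The lemon is held over the bowl in both views; bowl centre about (633,165) in the top crop, lemon about (645,165) with perspective. I'll lower it.

```bash
python3 -m handwheel '[0,0,-2,0,0,0,0.45, 0,0,-4,0,0,0,0.45, 0,0,-5.5,0,0,0,0.45, 0,0,-6,0,0,0,0.45, 0,0,-6.5,0,0,0,0.45, 0,0,-6.5,0,0,0,0.45]'
```

```text
time_s: 29.88
tcp_pos: [0.466, -0.3907, 0.0454]
orientation: [0.043, 0.999, -0.0, 0.0]
force: [0.2, 0.1, -0.6]
grip_width: 0.563
gripper_force: 62.5
```

```bash
python3 -m handwheel '[0,0,-0.2,0,0,0,0.45, 0,0,-0.3,0,0,0,0.45, 0,0,-0.3,0,0,0,0.62, 0,0,-0.3,0,0,0,0.68, 0,0,-0.3,0,0,0,0.74, 0,0,-0.3,0,0,0,0.74, 0,0,-0.3,0,0,0,0.74, 0,0,3,0,0,0,0.74, 0,0,7,0,0,0,0.74, 0,0,12,0,0,0,0.74, 0,0,15,0,0,0,0.74, 0,0,15,0,0,0,0.74]'
python3 - <<'E'
from h import *
im=optics.grab_frame('side');b=(220,100,390,270)
A=cv2.resize(im[b[1]:b[3],b[0]:b[2],::-1],(425,425));T=optics.grab_frame('top');B=cv2.resize(T[165:315,430:600,::-1],(375,331))
C=np.zeros((425,800,3),np.uint8);C[:,:425]=A;C[:331,425:]=B;cv2.imwrite('pics/s10.png',C)
c=blob(T,(20,100,60),(35,255,255),(480,195,570,285));r=cv2.boundingRect(c);print(r,onz('top',[cen(c)],.032))
s=blob(im,(20,120,60),(33,255,255),(290,165,370,215));print(cen(s),tri(cen(c),cen(s)))
E
```

```text
time_s: 31.38
tcp_pos: [0.4669, -0.3914, 0.198]
orientation: [0.043, 0.999, -0.002, 0.002]
force: [0.8, 0.1, -0.6]
grip_width: 0.739
gripper_force: 0.0
(512, 227, 22, 28) [[ 0.4624942  -0.38762449  0.032     ]]
[326.559670781893, 189.83539094650206] (array([ 0.46091176, -0.38378305,  0.04422122]), np.float64(0.0018117259202578896))
```

View pics/s10.png

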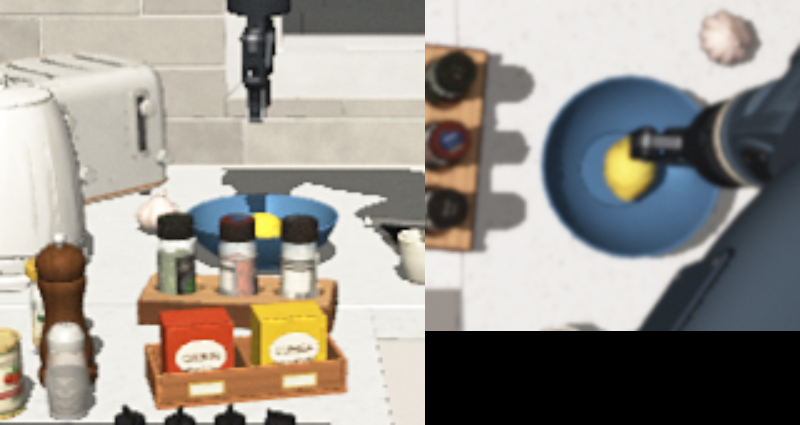

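The lemon rests on the bowl floor at about (630,168) in the top crop. Next is the lime.

```bash
python3 -m handwheel '[0,6,0,0,0,-7,1, 0.5,11,0,0,0,-14,1, 1,16,0,0,0,-21,1, 1.5,21,0,0,0,-28,1, 2,26,0,0,0,-35,1, 2.5,31,0,0,0,-42,1, 3,36,0,0,0,-49,1, 3.5,41,0,0,0,-56,1, 4,46,0,0,0,-63,1, 4.5,51,0,0,0,-70,1, 5,56,0,0,0,-77,1, 5.4,61,0,0,0,-84,1, 5.7,66,0,0,0,-85,1, 5.7,68.2,-5,0,0,-85,1, 5.7,68.2,-9,0,0,-85,1, 5.7,68.2,-9,0,0,-85,1, 5.7,68.2,-9,0,0,-85,1,5.7,68.2,-9,0,0,-85,1]'
```

```text
time_s: 33.72
tcp_pos: [0.5239, 0.2916, 0.107]
orientation: [0.707, 0.707, 0.001, 0.0]
force: [-0.3, -0.2, 0.4]
grip_width: 0.996
gripper_force: 0.0
```

```bash
python3 -m handwheel '[0,-0.1,-3,0,0,0,1, 0,-0.1,-5.5,0,0,0,1, 0,-0.1,-7,0,0,0,1, 0,-0.1,-7,0,0,0,1, 0,-0.1,-7,0,0,0,0.38, 0,-0.1,-7,0,0,0,0.38, 0,-0.1,-7,0,0,0,0.38, 0,-0.1,-7,0,0,0,0.38, 0,-0.1,-7,0,0,0,0.38, 0,-0.1,-7,0,0,0,0.38, 0,-0.1,-7,0,0,0,0.38]'
```

```text
time_s: 35.1
tcp_pos: [0.5235, 0.2908, 0.0368]
orientation: [0.707, 0.707, 0.001, 0.0]
force: [-1.3, -0.8, 8.9]
grip_width: 0.515
gripper_force: 59.6
```

The lime is held. To keep the fingertips clear of the bowl's side I'll regrip 8 mm higher, then lift.

```bash
python3 -m handwheel '[0,0,0,0,0,0,0.7, 0,0,0,0,0,0,0.7, 0,0,0,0,0,0,0.7, 0,0,0.8,0,0,0,0.7, 0,0,0.8,0,0,0,0.7, 0,0,0.8,0,0,0,0.38, 0,0,0.8,0,0,0,0.38, 0,0,0.8,0,0,0,0.38, 0,0,0.8,0,0,0,0.38, 0,0,0.8,0,0,0,0.38, 0,0,5,0,0,0,0.38, 0,0,10,0,0,0,0.38, 0,0,14,0,0,0,0.38, 0,0,14,0,0,0,0.38]'
```

```text
time_s: 36.85
tcp_pos: [0.5244, 0.2913, 0.1786]
orientation: [0.707, 0.707, 0.003, 0.001]
force: [0.3, 0.4, -1.0]
grip_width: 0.511
gripper_force: 61.3
```

```bash
python3 -m handwheel '[-1,-5,0,0,0,0,0.38, -2,-10,0,0,0,0,0.38, -3,-15,0,0,0,0,0.38, -4,-20,0,0,0,0,0.38, -4.5,-25,0,0,0,0,0.38, -5,-30,0,0,0,0,0.38, -5.5,-35,0,0,0,0,0.38, -6,-40,0,0,0,0,0.38, -6,-45,0,0,0,0,0.38, -6,-50,0,0,0,0,0.38, -6,-55,0,0,0,0,0.38, -6,-59,0,0,0,0,0.38, -6,-62,0,0,0,0,0.38, -6,-63.2,0,0,0,0,0.38, -6,-63.2,0,0,0,0,0.38, -6,-63.2,-4,0,0,0,0.38, -6,-63.2,-8,0,0,0,0.38, -6,-63.2,-8,0,0,0,0.38, -6,-63.2,-8,0,0,0,0.38]'
python3 - <<'E'
from h import *
im=optics.grab_frame('side');b=(220,100,390,270)
A=cv2.resize(im[b[1]:b[3],b[0]:b[2],::-1],(425,425));T=optics.grab_frame('top');B=cv2.resize(T[165:315,430:600,::-1],(375,331))
C=np.zeros((425,800,3),np.uint8);C[:,:425]=A;C[:331,425:]=B;cv2.imwrite('pics/s11.png',C)
E
```

```text
time_s: 39.22
tcp_pos: [0.4635, -0.3412, 0.0966]
orientation: [0.707, 0.708, 0.0, 0.0]
force: [0.6, -0.3, 0.3]
grip_width: 0.513
gripper_force: 61.3
```

View pics/s11.png

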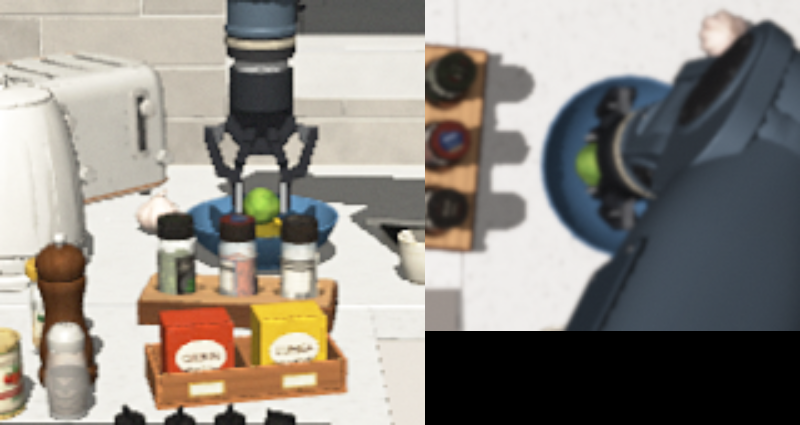

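The lime hangs over the left half of the bowl at (587,165) in the top crop, beside the lemon and clear of the rim. I'll lower it slowly.

```bash
python3 -m handwheel '[0,0,-1.5,0,0,0,0.38, 0,0,-2.5,0,0,0,0.38, 0,0,-3,0,0,0,0.38, 0,0,-3.5,0,0,0,0.38, 0,0,-3.5,0,0,0,0.38]'
```

```text
time_s: 39.95
tcp_pos: [0.4627, -0.3415, 0.0599]
orientation: [0.707, 0.707, -0.0, -0.0]
force: [0.3, 0.4, -0.8]
grip_width: 0.51
gripper_force: 61.3
```

```bash
python3 -m handwheel '[0,0,-0.2,0,0,0,0.38, 0,0,-0.4,0,0,0,0.38, 0,0,-0.4,0,0,0,0.38]'
```

```text
time_s: 40.33
tcp_pos: [0.4628, -0.3415, 0.0562]
orientation: [0.707, 0.707, -0.0, -0.0]
force: [-0.8, -0.0, -0.8]
grip_width: 0.512
gripper_force: 61.3
```

```bash
python3 -m handwheel '[0,0,-0.2,0,0,0,0.38, 0,0,-0.4,0,0,0,0.38, 0,0,-0.4,0,0,0,0.38]'
```

```text
time_s: 40.7
tcp_pos: [0.463, -0.3421, 0.0528]
orientation: [0.707, 0.707, -0.0, 0.001]
force: [-2.4, -1.7, 4.9]
grip_width: 0.512
gripper_force: 61.7
```

Contact. I'll release, rise and check.

```bash
python3 -m handwheel '[0,0,0,0,0,0,0.58, 0,0,0,0,0,0,0.62, 0,0,0.2,0,0,0,0.66, 0,0,0.4,0,0,0,0.7, 0,0,2,0,0,0,0.7, 0,0,6,0,0,0,0.7, 0,0,12,0,0,0,0.7, 0,0,18,0,0,0,0.7, -3,14,18,0,0,0,0.7, -8,20,18,0,0,0,0.7, -10,26,18,0,0,0,0.7, -12,32,18,0,0,0,0.7, -14,38,18,0,0,0,0.7, -16,44,18,0,0,0,0.7, -16,44,18,0,0,0,0.7, -16,44,18,0,0,0,0.7, -16,44,18,0,0,0,0.7]'
python3 - <<'E'
from h import *
im=optics.grab_frame('side');b=(220,100,390,270)
A=cv2.resize(im[b[1]:b[3],b[0]:b[2],::-1],(425,425));T=optics.grab_frame('top');B=cv2.resize(T[165:315,310:600,::-1],(375,194));D=cv2.resize(T[190:290,475:575,::-1],(230,230))
C=np.zeros((425,800,3),np.uint8);C[:,:425]=A;C[:194,425:]=B;C[195:,425:655]=D;cv2.imwrite('pics/s12.png',C)
E
```

```text
time_s: 42.82
tcp_pos: [0.3022, 0.1, 0.2333]
orientation: [0.705, 0.709, 0.001, 0.0]
force: [-0.7, -0.5, -0.4]
grip_width: 0.7
gripper_force: 0.0
```

View pics/s12.png

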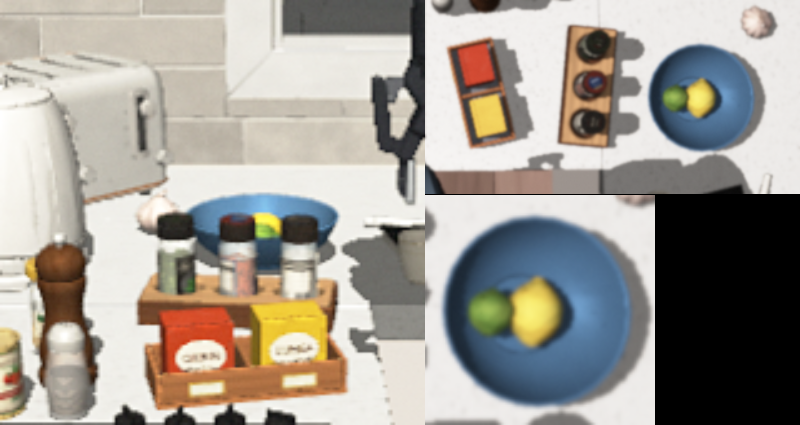

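Everything is in place: both fruits are in the bowl, three jars stand upright in the rack, and each carton is in its own compartment. The robot touches nothing.

```bash
python3 -c "
from plant import manip
print(manip.job_done())"
```

```text
the job is handed in; nothing more can be done
None
```

The job is handed in: the blue-label jar stands upright in the rack's middle well, the two tea cartons stand one in each caddy compartment, and the lemon and lime are in the fruit bowl, finished at about 43 s of the 141 s allowed.

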